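# Ready the pH station

## Task

Get the pH station ready for the next sample: first clear the green beaker carrier away by hanging it by its bar across both red hooks of the drip stand, then slide the round white stirrer over the bench, without lifting it, into the yellow ring so that it stands centred there. Next swing the electrode arm round until the electrode is above the blue disc in the middle of the stirrer, and finally press the blue button on the meter beside that arm fully down. Leave the bottles, pots and the beaker where they are.

Things in the scene. Friction and masses are not known exactly. Their poses are not given: they have to be found in the camera images.
- carrier: green plastic beaker carrier: empty open tray 90 x 160 x 50 mm (x, y, z) with an upright strap (22 x 5 mm) at each end holding a straight bar 150 mm above its underside; origin at the centre of its underside, bar along its y axis, 0.25 kg. At the start it stands over the yellow ring
- carrier_bar (a point): middle of the carrier's handle bar, 150 mm above its underside: steel bar 10 mm thick along the carrier's y, 150 mm free length between the straps, with a black grip sleeve 14 mm thick and 50 mm long round its middle
- stand: fixed steel drip stand: grey base 150 x 200 mm, 20 mm post at its origin (on the bench), on it a 120 mm crossbar along y, 228 mm high. Two parallel red hooks at y = -45 and +45 mm, 8 mm thick, reach along its -x (towards the robot), falling to a low point 85 mm out, 214 mm high, then rising to tips 108 mm out, 245 mm high
- hook_seat (a point): midway between the two hooks' low points, at the height where the centre of the carrier's bar comes to rest (x = -83, z = 223 mm in the stand's frame)
- stirrer: loose round white magnetic stirrer with a blue band, 130 mm diameter, 45 mm high, too wide to grasp, about 0.6 kg; a blue disc of 50 mm diameter marks the middle of its top plate; origin at the centre of its underside
- spot (a point): centre of the yellow taped ring (170 mm outer diameter, flat) on the bench; its x axis points to the electrode arm's post, 155 mm beyond the centre
- electrode_tip (a point): lower tip of the glass electrode (12 mm thick) hanging from the end of the swing arm, 71 mm above the bench, 155 mm from the post's axis
- swing_mid (a point): point on the axis of the white swing arm, 100 mm from its pivot, 174 mm above the bench; the arm is a level bar 16 mm wide and 22 mm tall (163 to 185 mm high)
- swing_pivot (a point): axis of the swing arm's upright hinge, on top of the post (36 mm wide blue cap, top 191 mm above the bench), 174 mm above the bench
- electrode_arm (a joint): angle of the swing arm about its vertical hinge, rad: 0 with the electrode straight above the ring's centre, growing anticlockwise seen from above (at 1.57 the arm points to the ring frame's -y); range -0.6 to 1.95; stiff enough to stay where it is left, about 1.2 N at swing_mid moves it
- read_button_top (a point): centre of the top of the meter's round blue button, 36 mm diameter, pressed straight down, on the front part of the white meter (170 mm wide, 40 mm high in front and up to about 80 mm behind the button)
- read_button (a joint): travel of the blue button, m: 0 released, 0.006 fully down, spring return, about 4 N
- wash_bottle: white wash bottle with a red cap, 68 mm diameter, 170 mm tall; bystander, origin at the centre of its underside
- buffer_bottle: amber jar with a white lid, 56 mm diameter, 65 mm tall; bystander, origin at the centre of its underside
- pot_red: small white sample pot with a red lid, 44 mm diameter, 45 mm tall; bystander, origin at the centre of its underside
- pot_yellow: small white sample pot with a yellow lid, 44 mm diameter, 45 mm tall; bystander, origin at the centre of its underside
- pot_blue: small white sample pot with a blue lid, 44 mm diameter, 45 mm tall; bystander, origin at the centre of its underside
- beaker: empty glass beaker, 70 mm diameter, 85 mm tall; bystander, origin at the centre of its underside

How it is judged:
On the way, in this order (a step that is already met when the one before it is completed fails the run):
1. the carrier hangs by its bar on both hooks, let go (x of carrier_bar in the frame of stand between -0.105 and -0.012 m and y of carrier_bar in the frame of stand between -0.035 and 0.035 m and z of carrier_bar in the frame of stand between 0.205 and 0.25 m and angle between carrier's own z axis and vertical below 0.3 rad and contact force between carrier and stand above 0.5 N and contact force between the fingers and carrier below 0.05 N), for 0.3 s.
2. the stirrer stands in the yellow ring (horizontal distance between stirrer and spot below 0.02 m and height (world z) of stirrer below 0.005 m and linear speed of stirrer below 0.02 m/s), for 0.3 s.
3. the electrode is above the stirrer's blue disc (all of step 2 and horizontal distance between electrode_tip and stirrer below 0.025 m), for 0.2 s.
4. the meter's button is pressed fully down (value of joint read_button above 0.0045 m), for 0.04 s.
At the end, for the whole second after the job is handed in: Carrier hangs upright by its bar on both hooks, bar middle within 35 mm of midway, let go, at rest; stirrer flat and still, within 20 mm of the ring's centre (none of it outside the ring); electrode tip within 25 mm of the stirrer's centre, seen from above; button pressed and up again (all of step 1 and all of step 3 and linear speed of carrier below 0.05 m/s and value of joint read_button below 0.002 m); the robot touches nothing.
It fails at once if the stirrer is lifted more than 15 mm off the bench or tipped over 0.2 rad (height (world z) of stirrer above 0.015 m or angle between stirrer's own z axis and vertical above 0.2 rad).
It fails at once if a bottle, pot or the beaker is moved more than 30 mm (distance of any of wash_bottle, buffer_bottle, pot_red, pot_yellow, pot_blue, beaker from where it was at the start of the episode above 0.03 m).
It also fails if it takes over 72 s, if anything falls off the work surface, if the arm or the gripper's body presses on something with over 40 N, if the wrist force passes 120 N, or if a joint passes its speed limit or range.

## Robot

A 6-joint arm with a two-finger parallel gripper is mounted at the origin on the work surface. World frame = base frame: x ahead of the robot, y to its left, z up, the work surface at z = 0. Lengths are in m, angles in rad, forces in N, time in s.
With the tool pointing down it reaches from about 0.275 to 0.75 m from the base axis. Payload 10.2 kg.
Tool frame: the origin (TCP) lies between the finger pads; the fingertips stand 22 mm ahead of it and the grasp point (between the pads) lies 3 mm ahead of it (r.finger_overhang is the distance from the TCP to the fingertips, in m); z points along the fingers, y is the line along which they close (so a half turn about z gives the same grasp; the last joint's range is limited). The gripper opens to 88 mm and grips with 3 to 60 N. Pads are 18 mm wide; open, the fingers measure 123 mm over their backs; the gripper's body (75 mm by 187 mm) begins 45 mm behind the grasp point.
Start: joints at [-1.502, 0.313, 1.498, -0, 1.331, -0.223], TCP at [0.151, -0.503, 0.261] pointing down, gripper open.
Joint ranges: [-2.94, 2.94], [-0.97, 2.17], [0.19, 2.56], [-1.23, 4.37], [0.02, 3.11], [-2.88, 2.88]. Speed limits (rad/s): [2.39, 2.39, 3.01, 3.14, 3.14, 3.14].

## Interface

Orientations are given as [roll, pitch, yaw] about the fixed x, y, z axes, in that order (R = Rz(yaw) Ry(pitch) Rx(roll)).
In Python, from rig import sensors, viewer, ticket, r gives the robot as it stands.
- The arm moves only by the shell command python3 -m pendant 'ROWS' [FORCE]. ROWS is JSON, a list of rows, each a list of 3 entries, a list of its own where there are three numbers: the shift along the tool's x, y, z in m, then the turn about the tool's z in degrees, then the closure, from -1 (fully open) to 1 (shut). In form: [[[x, y, z], yaw, gripper], ...]. A call has 1 to 10 rows; each row is the pose to reach, as a shift and turn from the pose commanded when the call began, along the tool's axes at that moment; what a row does not reach only later rows make up. A row lasts 1/8 s, in which the tool goes at most 62.5 mm and 10.7 degrees, less where a joint would pass 70% of its speed; a pose out of reach is approached as far as the arm can. A call with a gripper value outside its range is refused whole. The fingers move at their own pace and stop on an object; FORCE is the grip in N (left out, the last holds). Time passes only in rows, so rows that repeat a pose let the fingers close. It gives the time, the measured TCP pose, the force, the opening and the grip force at its end, in the units of the state.
- sensors.observe(): the state, without advancing time (a new reading comes with each control period).
- viewer.read_camera(name): name is "side" or "top"; returns the picture (400x640x3 uint8, blue, green, red); there is no depth.
- viewer.get_calibration(name): a dict with "K" (3x3 intrinsics, pixels), "k1" (the pictures are not rectified: a ray, as slopes to the right and down, at radius r is drawn at 1 + k1 r^2 times it, then the intrinsics apply), "camera_from_world" (4x4, takes a point from world to camera coordinates). Camera axes: x right, y down, z forward; pixel columns grow to the right and rows downward; lengths in m; the calibration is good to about 2 mm. A picture is of the moment at which its call begins. get_calibration takes no time and is no camera call.
- ticket.hand_in(): hands the job in; it is judged then, once.
The state is a dict: "clock": time; "joints": joint angles; "qd": joint speeds; "joint_efforts": joint torques, N m; "tool_pos": TCP position; "tcp_rot": TCP orientation; "ft_force": force on the tool from outside, world axes, zero at the start; "moment": the same for the moment, N m; "opening": finger opening in m; "finger_force": force on a finger pad.
Only numpy, scipy, OpenCV 4.12 (cv2) and the standard library are available. Lean on these libraries where they do the work, as an engineer would, in place of code of your own. Each camera call takes 0.05 s, during which the arm holds its last target. There are 200 camera calls.

## Working session

There is one attempt and no reset: what is moved stays moved. The work goes in short steps, Python scripts to look and compute and a shell command to move; the robot and the scene stay as the last step left them, time stands still between calls to the robot, and variables do not carry over. Pictures are saved under pics/ and viewed, at most 11 in all, crops included, and the job is handed in when it is done.

```bash
mkdir -p pics; ls; python3 - <<'E'
from rig import sensors, viewer, ticket, r
import cv2
for n in("side","top"):
    im=viewer.read_camera(n); cv2.imwrite(f"pics/{n}0.png",im)
    c=viewer.get_calibration(n); print(n,c)
print(sensors.observe(), r.finger_overhang)
E
```

```text
pics
side {'K': array([[399.938584  ,   0.        , 324.06815373],
       [  0.        , 399.938584  , 193.93195087],
       [  0.        ,   0.        ,   1.        ]]), 'k1': -0.05883739145614687, 'camera_from_world': array([[-0.98651725, -0.16266501, -0.01799461,  0.52727681],
       [-0.08473813,  0.60176621, -0.79416426,  0.14142193],
       [ 0.14001128, -0.78193192, -0.60743668,  1.14183405],
       [ 0.        ,  0.        ,  0.        ,  1.        ]])}
top {'K': array([[385.63619293,   0.        , 320.62411773],
       [  0.        , 385.63619293, 198.27604351],
       [  0.        ,   0.        ,   1.        ]]), 'k1': 0.002768023103802734, 'camera_from_world': array([[-2.33019869e-02, -9.99720137e-01, -4.08216823e-03,
         5.88494567e-02],
       [-9.89470288e-01,  2.36461403e-02, -1.42791485e-01,
         5.13826515e-01],
       [ 1.42848051e-01,  7.11858845e-04, -9.89744375e-01,
         1.11805901e+00],
       [ 0.00000000e+00,  0.00000000e+00,  0.00000000e+00,
         1.00000000e+00]])}
{'clock': 0.1, 'joints': array([-1.50240685e+00,  3.13387771e-01,  1.49830511e+00, -4.95191201e-07,
        1.33104109e+00, -2.23412183e-01]), 'qd': array([ 0.00090062, -0.00021195, -0.00300859,  0.00176147, -0.0007005 ,
       -0.00055425]), 'joint_efforts': array([ 4.59110714e-03, -4.02805316e+01, -2.52643669e+01,  6.96099387e-02,
        3.41620250e-02, -5.38183804e-05]), 'tool_pos': array([ 0.15100011, -0.50262148,  0.26024259]), 'tcp_rot': array([-3.14047959e+00, -2.52399571e-04,  2.91801639e-01]), 'ft_force': array([-0.10921701, -0.02792087,  0.36774375]), 'moment': array([0.02089419, 0.01698557, 0.00371758]), 'finger_force': 0.0, 'opening': 0.08798972366706538} 0.022
```

View pics/side0.png

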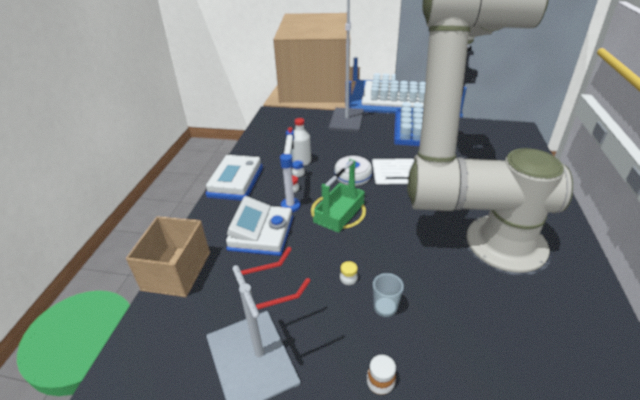

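View pics/top0.png

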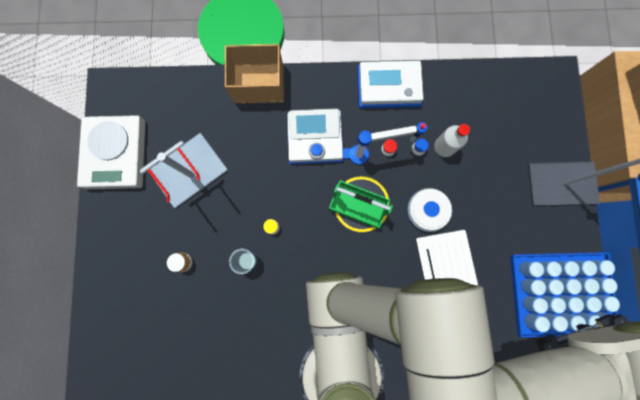

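The top view shows the carrier at (361,203), in the ring, with the stirrer at (430,210). The stand's hooks are near (165,185) and (190,165), the post is at (357,152), the electrode end at (422,127) and the button at (317,151). The side view shows the same layout from the far side.

```bash
cat > h.py <<'E'
import numpy as np, cv2
from rig import sensors, viewer, ticket, r
CAL={n:viewer.get_calibration(n) for n in("side","top")}
def ray(n,p):
    c=CAL[n]; u=cv2.undistortPoints(np.array([[p]],float),c["K"],np.array([c["k1"],0,0,0]))[0,0]
    T=c["camera_from_world"]; R=T[:3,:3]; return -R.T@T[:3,3], R.T@np.array([u[0],u[1],1])
def plane(n,p,z):
    o,d=ray(n,p); return o+d*(z-o[2])/d[2]
def tri(ps,pt):
    (a,d),(b,e)=ray("side",ps),ray("top",pt)
    s=np.linalg.lstsq(np.c_[d,-e],b-a,rcond=None)[0]; p,q=a+s[0]*d,b+s[1]*e
    return (p+q)/2,np.linalg.norm(p-q)
def proj(n,P):
    c=CAL[n];T=c["camera_from_world"]
    return cv2.projectPoints(np.array([P],float),cv2.Rodrigues(T[:3,:3])[0],T[:3,3],c["K"],np.array([c["k1"],0,0,0]))[0][0,0]
def blobs(im,lo,hi,amin=15):
    m=cv2.inRange(cv2.cvtColor(im,cv2.COLOR_BGR2HSV),lo,hi)
    n,l,s,c=cv2.connectedComponentsWithStats(m)
    return [(c[i].round(1).tolist(),s[i].tolist()) for i in range(1,n) if s[i,4]>=amin],l
E
python3 - <<'E'
from h import *
np.set_printoptions(precision=4,suppress=True)
t=cv2.imread("pics/top0.png");s=cv2.imread("pics/side0.png")
for n,im in(("top",t),("side",s)):
    for k,lo,hi in(("blue",(100,120,80),(125,255,255)),("yel",(22,120,100),(35,255,255)),("grn",(50,100,40),(80,255,255)),("red",(0,150,80),(6,255,255)),("red2",(174,150,80),(180,255,255))):
        print(n,k,blobs(im,lo,hi,25)[0])
cv2.imwrite("pics/tc.png",cv2.resize(t[90:250,130:480],None,fx=2.28,fy=2.28,interpolation=cv2.INTER_CUBIC))
cv2.imwrite("pics/sc.png",cv2.resize(s[120:400,190:410],None,fx=2.14,fy=2.14,interpolation=cv2.INTER_CUBIC))
E
```

```text
top blue [([380.3, 98.9], [357, 65, 66, 43, 352]), ([421.0, 128.5], [417, 121, 11, 14, 86]), ([364.2, 137.5], [358, 130, 14, 16, 183]), ([421.4, 144.5], [415, 138, 14, 14, 166]), ([316.1, 149.2], [311, 144, 11, 11, 103]), ([345.3, 156.5], [288, 144, 82, 21, 432]), ([586.5, 267.3], [510, 175, 130, 163, 7187]), ([431.2, 208.7], [424, 202, 15, 15, 181])]
top yel [([368.9, 182.6], [346, 176, 43, 22, 176]), ([353.2, 225.6], [336, 213, 39, 20, 151]), ([269.9, 225.8], [263, 219, 15, 15, 176])]
top grn [([238.3, 25.2], [197, 0, 87, 65, 3919]), ([358.9, 204.7], [329, 180, 64, 49, 1636])]
top red [([463.2, 129.7], [458, 124, 12, 12, 100]), ([389.8, 145.8], [384, 140, 13, 13, 134]), ([189.5, 164.2], [178, 149, 21, 31, 43]), ([158.7, 183.6], [148, 170, 21, 31, 65])]
top red2 []
side blue [([379.4, 111.3], [350, 59, 70, 87, 862]), ([463.2, 94.6], [462, 87, 4, 18, 31]), ([289.0, 161.8], [280, 154, 23, 15, 220]), ([234.9, 190.3], [206, 164, 57, 37, 316]), ([283.3, 202.9], [280, 199, 8, 8, 39]), ([295.9, 205.3], [291, 198, 10, 14, 82]), ([276.5, 219.7], [272, 216, 11, 8, 70]), ([261.5, 247.1], [226, 216, 67, 40, 266])]
side yel [([620.3, 68.4], [598, 49, 42, 41, 407]), ([361.8, 214.2], [357, 206, 8, 18, 36]), ([348.7, 268.8], [341, 262, 16, 14, 113])]
side grn [([338.6, 204.3], [313, 162, 52, 70, 1735]), ([68.4, 340.5], [17, 291, 112, 105, 7291])]
side red [([298.9, 121.2], [296, 119, 7, 6, 35]), ([268.2, 263.9], [242, 248, 48, 26, 167]), ([284.8, 296.5], [257, 279, 52, 29, 206])]
side red2 []
```

View pics/tc.png

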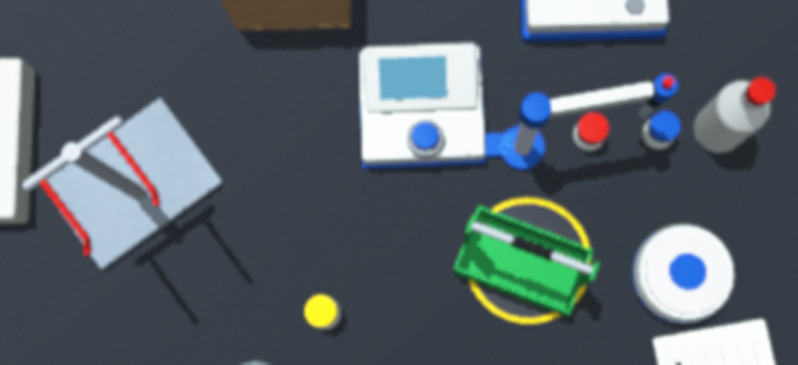

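View pics/sc.png

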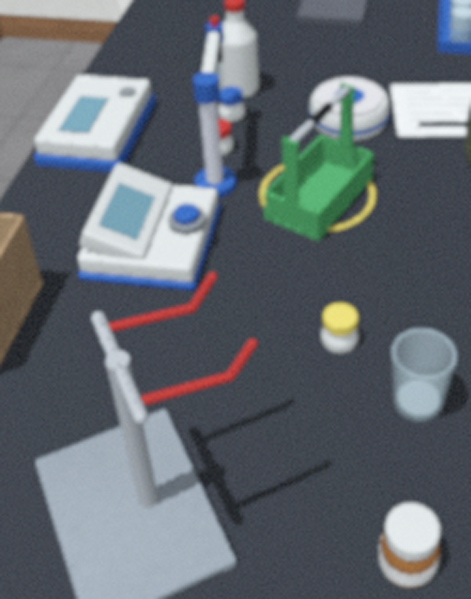

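The top crop shows the bar's dark sleeve at about (363,198), with bar ends at about (338,189) and (388,207). The hook tips are at (168,200) and (199,179), and the crossbar ends at (142,172) and (183,143). The side crop shows the hooks open towards the robot and clear of clutter.

```bash
python3 - <<'E'
from h import *
np.set_printoptions(precision=4,suppress=True)
T=lambda p,z:plane("top",p,z)
def tc(x,y):return (130+(x+.5)/2.28-.5,90+(y+.5)/2.28-.5)
def sc(x,y):return (190+(x+.5)/2.14-.5,120+(y+.5)/2.14-.5)
b1,b2=T(tc(475,226),.15),T(tc(588,268),.15)
print("bar",b1,b2,(b1+b2)/2,T(tc(532,247),.15),"dir",np.degrees(np.arctan2(*(b1-b2)[[1,0]])),np.linalg.norm(b1-b2))
print("bar tri",tri(sc(320,118),tc(532,247)))
h1,h2=T(tc(87,252),.245),T(tc(157,203),.245)
c1,c2=T(tc(27,186),.228),T(tc(120,120),.228)
print("hooktips",h1,h2,np.linalg.norm(h1-h2),"cross",c1,c2,np.linalg.norm(c1-c2))
print("post",(c1+c2)/2,T(tc(71,152),.235)); 
for a,b in((h1,h2),(c1,c2)):
    d=b-a; print("yaw of stand y",np.degrees(np.arctan2(-d[1],-d[0])))
print("tips tri",tri(sc(252,343),tc(87,252)),tri(sc(212,275),tc(157,203)))
print("cross tri",tri(sc(97,316),tc(120,120)),tri(sc(138,412),tc(27,186)))
print("stirrer",T((431.2,208.7),.045)); 
print("pivot",T((364.2,137.5),.19),"end",T((421,127.5),.185))
print("button",T((316.1,149.2),.05),tri(sc(186,214),(316.1,149.2)))
print("pots",T((269.9,225.8),.045),T((389.8,145.8),.045),T((421.4,144.5),.045),"wash",T((463.2,129.7),.17),"beaker",T((242,262),.08),"jar",T((178,262),.065))
# ring: yellow pixels ellipse -> plane circle fit
im=cv2.imread("pics/top0.png");m=cv2.inRange(cv2.cvtColor(im,cv2.COLOR_BGR2HSV),(22,120,100),(35,255,255))
ys,xs=np.nonzero(m[170:240,330:400]);P=np.array([T((x+330,y+170),0)[:2] for x,y in zip(xs,ys)])
A=np.c_[2*P,np.ones(len(P))];s=np.linalg.lstsq(A,(P**2).sum(1),rcond=None)[0];print("ring",s[:2],np.sqrt(s[2]+s[0]**2+s[1]**2))
# white stirrer outline
E
```

```text
bar [ 0.5234 -0.0012  0.15  ] [ 0.4701 -0.1328  0.15  ] [ 0.4968 -0.067   0.15  ] [ 0.4966 -0.0678  0.15  ] dir 67.92997032069552 0.14206788562579892
bar tri (array([ 0.4977, -0.0685,  0.1437]), np.float64(0.0002493187506648031))
hooktips [0.4891 0.421  0.245 ] [0.541  0.3469 0.245 ] 0.09045713232418306 cross [0.5671 0.4967 0.228 ] [0.64   0.3958 0.228 ] 0.12450166927172557
post [0.6035 0.4463 0.228 ] [0.6027 0.4464 0.235 ]
yaw of stand y 124.97782273428884
yaw of stand y 125.87488633279743
tips tri (array([0.4903, 0.421 , 0.2455]), np.float64(0.0023873339086431787)) (array([0.5425, 0.3468, 0.246 ]), np.float64(0.003396835097387478))
cross tri (array([0.6414, 0.3963, 0.2274]), np.float64(0.002397320201417566)) (array([0.5692, 0.4955, 0.232 ]), np.float64(0.005923779841484146))
stirrer [ 0.475  -0.2796  0.045 ]
pivot [ 0.6531 -0.0728  0.19  ] end [ 0.6785 -0.2262  0.185 ]
button [0.6631 0.0569 0.05  ] (array([0.6623, 0.0569, 0.0563]), np.float64(0.0018075578371930649))
pots [0.4356 0.198  0.045 ] [ 0.6696 -0.1667  0.045 ] [ 0.6713 -0.2625  0.045 ] wash [ 0.6744 -0.3442  0.17  ] beaker [0.3328 0.2723 0.08  ] jar [0.3369 0.4583 0.065 ]
ring [ 0.501  -0.0781] 0.08222893774464182
```

```bash
cat >> h.py <<'E'
from scipy.spatial.transform import Rotation as Ro
def go(xyz,yaw):
    o=sensors.observe(); R=Ro.from_euler("xyz",o["tcp_rot"]); y=np.degrees(o["tcp_rot"][2])
    d=R.inv().apply(np.array(xyz)-o["tool_pos"]); t=(y-yaw+180)%360-180
    print("t",round(o["clock"],2),"at",o["tool_pos"].round(3),"yaw",round(y,1),"-> shift",d.round(4),"turn",round(t,1))
E
python3 -c "
from h import *
go((.497,-.068,.26),68)"
```

```text
t 0.1 at [ 0.151 -0.503  0.26 ] yaw 16.7 -> shift [ 0.4564 -0.3167  0.0007] turn -51.3
```

```bash
python3 -m pendant '[[[0.456,-0.317,0],-51,-1],[[0.456,-0.317,0],-51,-1],[[0.456,-0.317,0],-51,-1],[[0.456,-0.317,0],-51,-1],[[0.456,-0.317,0],-51,-1],[[0.456,-0.317,0],-51,-1],[[0.456,-0.317,0],-51,-1],[[0.456,-0.317,0],-51,-1],[[0.456,-0.317,0],-51,-1],[[0.456,-0.317,0],-51,-1]]' 30; python3 -c "
from h import *
go((.497,-.068,.153),68)"
```

```text
clock: 1.35
tool_pos: [0.4976, -0.0654, 0.2601]
tcp_rot: [-3.141, -0.0, 1.187]
ft_force: [-0.1, -0.3, 0.2]
opening: 0.0883
finger_force: 0.0
t 1.35 at [ 0.498 -0.065  0.26 ] yaw 68.0 -> shift [-0.0026  0.0005  0.1071] turn -0.0
```

```bash
python3 -m pendant '[[[0,0,0.05],0,-1],[[0,0,0.09],0,-1],[[0,0,0.107],0,-1],[[0,0,0.107],0,-1],[[0,0,0.107],0,1],[[0,0,0.107],0,1],[[0,0,0.107],0,1],[[0,0,0.107],0,1],[[0,0,0.107],0,1],[[0,0,0.107],0,1]]' 30
python3 - <<'E'
from h import *
im=viewer.read_camera("side");cv2.imwrite("pics/s1.png",cv2.resize(im[100:300,240:460],None,fx=2.5,fy=2.5))
go((.456,.342,.285),125.4)
E
```

```text
clock: 2.6
tool_pos: [0.4966, -0.068, 0.1537]
tcp_rot: [-3.142, -0.0, 1.182]
ft_force: [0.6, -0.0, 0.7]
opening: 0.0302
finger_force: 0.0
t 2.65 at [ 0.497 -0.068  0.154] yaw 67.7 -> shift [ 0.364  -0.193  -0.1313] turn -57.7
```

View pics/s1.png

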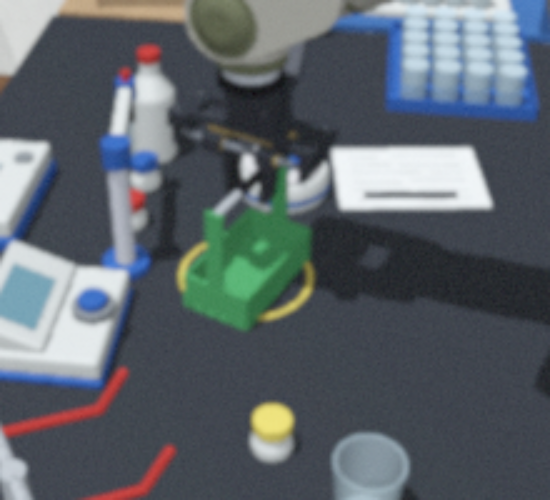

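The picture shows the gripper over the bar's middle, at crop (255,175), still closing at 30 mm. I'll finish the grip and lift.

```bash
python3 -m pendant '[[[0,0,0],0,1],[[0,0,0],0,1],[[0,0,0],0,1],[[0,0,0],0,1],[[0,0,-0.01],0,1],[[0,0,-0.03],0,1],[[0,0,-0.06],0,1],[[0,0,-0.09],0,1],[[0,0,-0.12],0,1],[[0,0,-0.131],0,1]]' 30
python3 - <<'E'
from h import *
go((.456,.342,.285),125.4)
E
```

```text
clock: 3.9
tool_pos: [0.4967, -0.0681, 0.2864]
tcp_rot: [3.139, -0.0, 1.182]
ft_force: [-0.1, 0.4, -3.0]
opening: 0.0126
finger_force: 29.9
t 3.9 at [ 0.497 -0.068  0.286] yaw 67.7 -> shift [ 0.364  -0.1931  0.001 ] turn -57.7
```

```bash
python3 -m pendant '[[[0.02,-0.011,0],-3,1],[[0.06,-0.032,0],-9,1],[[0.11,-0.058,0],-17,1],[[0.16,-0.085,0],-25,1],[[0.21,-0.111,0],-33,1],[[0.26,-0.138,0],-41,1],[[0.31,-0.165,0],-49,1],[[0.345,-0.183,0],-55,1],[[0.36,-0.191,0],-57,1],[[0.364,-0.193,0],-57.7,1]]'
python3 - <<'E'
from h import *
np.set_printoptions(precision=4,suppress=True)
go((.535,.398,.285),125.4)
for n in("top","side"):
    im=viewer.read_camera(n);cv2.imwrite(f"pics/{n}2.png",im)
a=cv2.imread("pics/top2.png")[130:280,130:290];b=cv2.imread("pics/side2.png")[150:400,190:440]
cv2.imwrite("pics/c2.png",np.hstack([cv2.resize(a,(400,375)),cv2.resize(b,(400,400))[:375]]))
E
```

```text
clock: 5.15
tool_pos: [0.4559, 0.342, 0.2841]
tcp_rot: [-3.14, 0.0, 2.189]
ft_force: [-0.2, 0.1, -2.3]
opening: 0.0125
finger_force: 29.9
t 5.15 at [0.456 0.342 0.284] yaw 125.4 -> shift [-0.0002  0.097  -0.001 ] turn 0.0
```

View pics/c2.png

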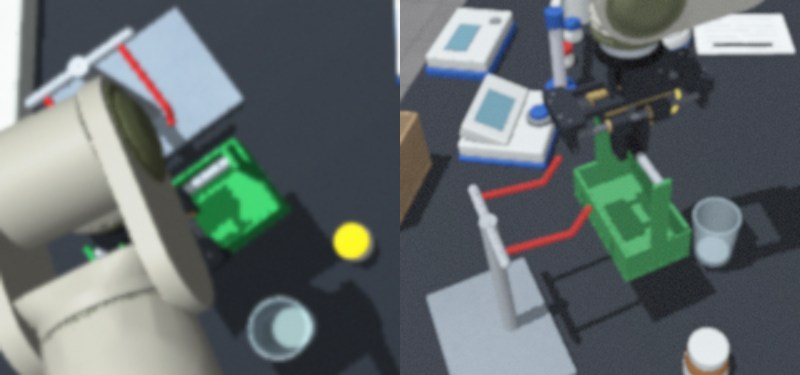

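The picture shows the carrier held level in front of the hooks, with both straps outside them. Next it goes in and down.

```bash
python3 -m pendant '[[[0,0.01,0],0,1],[[0,0.03,0],0,1],[[0,0.055,0],0,1],[[0,0.08,0],0,1],[[0,0.094,0],0,1],[[0,0.097,0],0,1],[[0,0.097,0.01],0,1],[[0,0.097,0.025],0,1],[[0,0.097,0.04],0,1],[[0,0.097,0.05],0,1]]'
python3 -m pendant '[[[0,0,0.003],0,1],[[0,0,0.006],0,1],[[0,0,0.008],0,1],[[0,0,0.008],0,1]]'
python3 - <<'E'
from h import *
go((.535,.398,.227),125.4)
im=viewer.read_camera("side");cv2.imwrite("pics/s3.png",cv2.resize(im[200:400,190:410],None,fx=2.5,fy=2.5))
E
```

```text
clock: 6.5
tool_pos: [0.535, 0.3982, 0.2338]
tcp_rot: [3.141, -0.0, 2.189]
ft_force: [5.2, 4.1, 14.3]
opening: 0.0121
finger_force: 28.4
clock: 7.0
tool_pos: [0.537, 0.3994, 0.2304]
tcp_rot: [3.13, 0.001, 2.189]
ft_force: [7.1, 5.8, 11.8]
opening: 0.0127
finger_force: 28.6
t 7.0 at [0.537 0.399 0.23 ] yaw 125.4 -> shift [ 0.     -0.0025  0.0033] turn 0.0
```

View pics/s3.png

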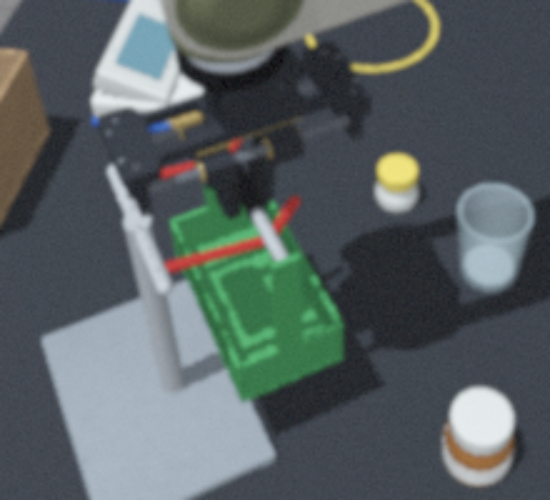

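The bar is in both hooks and resting against the inner slopes of the tips. I'll ease it inward a few millimetres, then release.

```bash
python3 -m pendant '[[[0,0.003,0],0,1],[[0,0.006,0],0,1],[[0,0.006,0.001],0,1],[[0,0.006,0.001],0,0.6],[[0,0.006,0.001],0,0.3],[[0,0.006,0.001],0,0.1],[[0,0.006,0.001],0,0.1],[[0,0.006,0.001],0,0.1],[[0,0.006,0.001],0,0.1],[[0,0.006,0.001],0,0.1]]' 10
python3 - <<'E'
from h import *
go((.535,.398,.227),125.4)
E
```

```text
clock: 8.3
tool_pos: [0.5399, 0.4017, 0.2257]
tcp_rot: [3.142, -0.0, 2.189]
ft_force: [0.2, -1.4, 0.8]
opening: 0.0395
finger_force: 0.0
t 8.3 at [0.54  0.402 0.226] yaw 125.4 -> shift [-0.0001 -0.0061 -0.0013] turn 0.0
```

```bash
python3 -m pendant '[[[0,0,-0.01],0,0.1],[[0,0,-0.03],0,0.1],[[0,0,-0.06],0,0.1],[[0,0,-0.09],0,0.1],[[0,0,-0.1],0,0.1]]'
python3 - <<'E'
from h import *
go((.464,-.366,.30),82.6)
E
```

```text
clock: 8.93
tool_pos: [0.5401, 0.4018, 0.3282]
tcp_rot: [3.138, 0.001, 2.189]
ft_force: [-0.2, -0.8, 0.8]
opening: 0.0399
finger_force: 0.0
t 8.93 at [0.54  0.402 0.328] yaw 125.4 -> shift [-0.5815 -0.5071  0.0267] turn 42.8
```

```bash
python3 -m pendant '[[[-0.582,-0.507,0.01],42.8,-1],[[-0.582,-0.507,0.01],42.8,-1],[[-0.582,-0.507,0.01],42.8,-1],[[-0.582,-0.507,0.01],42.8,-1],[[-0.582,-0.507,0.01],42.8,-1],[[-0.582,-0.507,0.01],42.8,-1],[[-0.582,-0.507,0.01],42.8,-1],[[-0.582,-0.507,0.01],42.8,-1],[[-0.582,-0.507,0.01],42.8,-1],[[-0.582,-0.507,0.01],42.8,-1]]'
python3 -m pendant '[[[-0.11,-0.02,0.01],0,-1],[[-0.11,-0.02,0.01],0,-1],[[-0.11,-0.02,0.01],0,-1]]'
python3 - <<'E'
from h import *
np.set_printoptions(precision=4,suppress=True)
for n in("top","side"):
    cv2.imwrite(f"pics/{n}4.png",viewer.read_camera(n))
t=cv2.imread("pics/top4.png");s=cv2.imread("pics/side4.png")
m=cv2.inRange(cv2.cvtColor(t,cv2.COLOR_BGR2HSV),(22,120,100),(35,255,255))
ys,xs=np.nonzero(m[170:240,330:400]);P=np.array([plane("top",(x+330,y+170),0)[:2] for x,y in zip(xs,ys)])
(cx,cy),R=cv2.minEnclosingCircle(P.astype(np.float32));A=np.c_[2*P,np.ones(len(P))];q=np.linalg.lstsq(A,(P**2).sum(1),rcond=None)[0];print("ring",cx,cy,R,q[:2])
print("blue",[(b[0],plane("top",b[0],.045)) for b in blobs(t,(100,120,80),(125,255,255),50)[0] if b[0][1]>180])
a=t[100:300,130:490];b=s[180:380,190:410]
cv2.imwrite("pics/c4.png",np.hstack([cv2.resize(a,(468,260)),cv2.resize(b,(286,260))]))
go((.464,-.366,.30),82.6)
E
```

```text
clock: 10.18
tool_pos: [0.4778, -0.2222, 0.3172]
tcp_rot: [-3.141, -0.0, 1.442]
ft_force: [-0.1, -0.5, -0.6]
opening: 0.0875
finger_force: 0.0
clock: 10.55
tool_pos: [0.4432, -0.3291, 0.3062]
tcp_rot: [-3.14, -0.001, 1.438]
ft_force: [-0.3, 1.1, -0.2]
opening: 0.0881
finger_force: 0.0
ring 0.5008758306503296 -0.07832076400518417 0.08763819932937622 [ 0.501  -0.0781]
blue [([594.6, 275.9], array([ 0.2694, -0.7363,  0.045 ])), ([431.2, 208.7], array([ 0.475 , -0.2796,  0.045 ]))]
t 10.65 at [ 0.444 -0.326  0.307] yaw 82.6 -> shift [-0.0367  0.0245  0.0072] turn -0.0
```

View pics/c4.png

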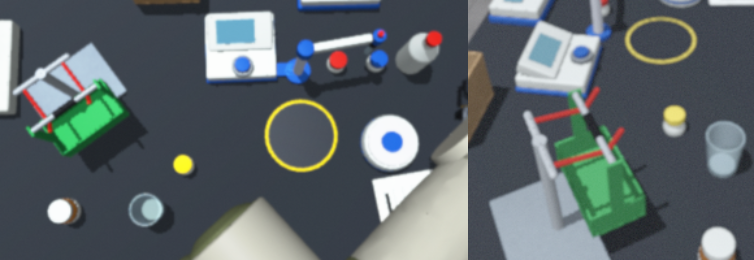

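The carrier hangs on both hooks and is clear of the gripper. The full ring is centred at (.501,-.078), and the stirrer is at (.475,-.280). Next I descend behind the stirrer.

```bash
python3 -m pendant '[[[-0.045,0.025,0],0,-1],[[-0.045,0.025,0],0,-1],[[-0.045,0.025,0.06],0,-1],[[-0.045,0.025,0.12],0,-1],[[-0.045,0.025,0.18],0,-1],[[-0.045,0.025,0.23],0,-1],[[-0.045,0.025,0.26],0,-1],[[-0.045,0.025,0.269],0,-1],[[-0.045,0.025,0.269],0,-1]]'
python3 - <<'E'
from h import *
u=np.array([.026,.2016]);u/=np.linalg.norm(u)
p=np.array([.501,-.078])-.057*u
go((p[0],p[1],.037),82.6)
E
```

```text
clock: 11.78
tool_pos: [0.4641, -0.374, 0.0395]
tcp_rot: [3.141, 0.0, 1.443]
ft_force: [-0.8, -0.3, 0.6]
opening: 0.0879
finger_force: 0.0
t 11.78 at [ 0.464 -0.374  0.04 ] yaw 82.7 -> shift [ 0.2413 -0.0012  0.0024] turn 0.1
```

```bash
python3 -m pendant '[[[0.02,0,0],0,-1],[[0.035,0,0],0,-1],[[0.045,0,0],0,-1],[[0.057,-0.001,0],0,-1],[[0.072,-0.001,0],0,-1],[[0.088,-0.001,0],0,-1],[[0.104,-0.001,0],0,-1],[[0.12,-0.001,0],0,-1],[[0.135,-0.001,0],0,-1],[[0.148,-0.001,0],0,-1]]'
python3 -m pendant '[[[0.014,0,0],0,-1],[[0.028,0,0],0,-1],[[0.042,0,0],0,-1],[[0.054,0,0],0,-1],[[0.064,0,0],0,-1],[[0.072,0,0],0,-1],[[0.078,0,0],0,-1],[[0.08,0,0],0,-1],[[0.08,0,0],0,-1]]'
python3 - <<'E'
from h import *
np.set_printoptions(precision=4,suppress=True)
t=viewer.read_camera("top");cv2.imwrite("pics/t5.png",t)
print([(b[0],b[1],plane("top",b[0],.045)) for b in blobs(t,(100,120,80),(125,255,255),20)[0] if 330<b[0][0]<470])
m=cv2.inRange(cv2.cvtColor(t,cv2.COLOR_BGR2HSV),(0,0,150),(180,60,255));m[:170]=0
n,l,st,c=cv2.connectedComponentsWithStats(m)
print([(c[i],st[i],plane("top",c[i],.045)) for i in range(1,n) if st[i,4]>100 and 320<c[i][0]<480])
go((.4935,-.1346,.037),82.6)
E
```

```text
clock: 13.02
tool_pos: [0.4819, -0.2275, 0.0392]
tcp_rot: [3.14, 0.001, 1.442]
ft_force: [-0.5, -5.5, 3.6]
opening: 0.088
finger_force: 2.7
clock: 14.15
tool_pos: [0.492, -0.1483, 0.0389]
tcp_rot: [3.141, 0.0, 1.442]
ft_force: [0.3, -3.8, 4.0]
opening: 0.0881
finger_force: 2.2
[([380.0, 99.0], [357, 65, 66, 43, 349], array([ 0.819 , -0.1437,  0.045 ])), ([421.0, 128.5], [417, 121, 11, 14, 85], array([ 0.7215, -0.2643,  0.045 ])), ([364.2, 137.5], [358, 130, 14, 16, 184], array([ 0.6975, -0.0902,  0.045 ])), ([421.4, 144.6], [415, 138, 14, 14, 167], array([ 0.671 , -0.2625,  0.045 ])), ([345.5, 156.5], [288, 144, 82, 21, 430], array([ 0.6396, -0.0314,  0.045 ])), ([365.5, 201.5], [361, 196, 11, 14, 99], array([ 0.5011, -0.0863,  0.045 ]))]
[(array([390.8491, 210.448 ]), array([ 346,  170,   88,   90, 4116], dtype=int32), array([ 0.4726, -0.1601,  0.045 ])), (array([448.6141, 269.2858]), array([ 417,  230,   64,   79, 3607], dtype=int32), array([ 0.2976, -0.3185,  0.045 ])), (array([381.2449, 264.7624]), array([360, 252,  40,  30, 686], dtype=int32), array([ 0.315 , -0.1245,  0.045 ])), (array([369.9291, 311.8522]), array([ 313,  259,  111,  105, 6604], dtype=int32), array([ 0.1835, -0.0862,  0.045 ])), (array([354.2888, 354.8313]), array([321, 337,  60,  45, 741], dtype=int32), array([ 0.0677, -0.0374,  0.045 ]))]
t 14.2 at [ 0.492 -0.148  0.039] yaw 82.6 -> shift [ 0.0138 -0.0003  0.0019] turn 0.0
```

```bash
python3 -m pendant '[[[0.005,0,0],0,-1],[[0.01,0,0],0,-1],[[0.0135,0,0],0,-1],[[0.0135,0,0],0,-1],[[0.0,0,0],0,-1],[[-0.03,0,0],0,-1],[[-0.07,0,-0.02],0,-1],[[-0.1,0,-0.07],0,-1],[[-0.1,0,-0.13],0,-1],[[-0.1,0,-0.19],0,-1]]'
python3 - <<'E'
from h import *
np.set_printoptions(precision=4,suppress=True)
t=viewer.read_camera("top");cv2.imwrite("pics/t6.png",t)
print([(b[0],b[1],plane("top",b[0],.045)) for b in blobs(t,(100,120,80),(125,255,255),20)[0] if 330<b[0][0]<470 and b[0][1]>170])
m=cv2.inRange(cv2.cvtColor(t,cv2.COLOR_BGR2HSV),(22,120,100),(35,255,255))
ys,xs=np.nonzero(m[170:240,330:400]);P=np.array([plane("top",(x+330,y+170),0)[:2] for x,y in zip(xs,ys)])
A=np.c_[2*P,np.ones(len(P))];q=np.linalg.lstsq(A,(P**2).sum(1),rcond=None)[0];print("ring",q[:2],len(P))
go((.72,-.17,.25),8)
E
```

```text
clock: 15.45
tool_pos: [0.4781, -0.248, 0.2298]
tcp_rot: [-3.14, -0.002, 1.441]
ft_force: [0.8, -0.5, 0.0]
opening: 0.0883
finger_force: 0.0
[([363.7, 202.4], [357, 195, 15, 16, 178], array([ 0.4985, -0.0808,  0.045 ]))]
ring [ 0.5012 -0.078 ] 578
t 15.5 at [ 0.48  -0.249  0.238] yaw 82.6 -> shift [ 0.1094  0.2278 -0.0105] turn 74.6
```

```bash
python3 - <<'E'
from h import *
np.set_printoptions(precision=4,suppress=True)
t=cv2.imread("pics/t6.png")
m=cv2.inRange(cv2.cvtColor(t,cv2.COLOR_BGR2HSV),(0,0,170),(180,50,255))
S=m[120:145,372:416];ys,xs=np.nonzero(S);print(len(xs))
P=np.array([plane("top",(x+372,y+120),.185)[:2] for x,y in zip(xs,ys)])
v,w,x0,y0=cv2.fitLine(P.astype(np.float32),cv2.DIST_L2,0,.01,.01).ravel();a=np.degrees(np.arctan2(w,v));print("line",a,x0,y0)
piv=np.array([.6545,-.0728]);d=np.array([v,w])*np.sign(-w);q=np.array([x0,y0]);print("piv off line",np.cross(d,piv-q))
k=q+d*(np.dot(piv-q,d)+.1);print("mid",k)
ya=a%180;go((k[0],k[1],.25),ya)
E
```

```text
279
line -80.885124 0.6678412 -0.15214597
piv off line -0.0006031930400627206
mid [ 0.6709 -0.1714]
t 15.5 at [ 0.48  -0.249  0.238] yaw 82.6 -> shift [ 0.1017  0.1793 -0.0109] turn -16.5<stdin>:8: DeprecationWarning: Arrays of 2-dimensional vectors are deprecated. Use arrays of 3-dimensional vectors instead. (deprecated in NumPy 2.0)
```

```bash
python3 -m pendant '[[[0.03,0.05,-0.011],-5,0.25],[[0.06,0.1,-0.011],-10,0.25],[[0.09,0.15,-0.011],-15,0.25],[[0.102,0.179,-0.011],-16.5,0.25],[[0.102,0.179,-0.011],-16.5,0.25],[[0.102,0.179,-0.011],-16.5,0.25],[[0.102,0.179,-0.011],-16.5,0.25],[[0.102,0.179,-0.011],-16.5,0.25]]'
python3 - <<'E'
from h import *
go((.6709,-.1714,.176),99.1)
E
```

```text
clock: 16.5
tool_pos: [0.6691, -0.1699, 0.2401]
tcp_rot: [3.141, 0.0, 1.729]
ft_force: [-0.8, 0.4, -0.4]
opening: 0.0331
finger_force: 0.0
t 16.5 at [ 0.669 -0.17   0.24 ] yaw 99.1 -> shift [-0.0018  0.0015  0.0641] turn -0.0
```

```bash
python3 -m pendant '[[[-0.001,0.001,0.02],0,0.25],[[-0.001,0.001,0.045],0,0.25],[[-0.001,0.001,0.06],0,0.25],[[-0.001,0.001,0.064],0,0.25],[[-0.001,0.001,0.064],0,0.25]]'
python3 -m pendant '[[[0,-0.007,0],4,0.25],[[0.0015,-0.0174,0],10,0.25],[[0.004,-0.0276,0],16,0.25],[[0.0075,-0.0375,0],22,0.25],[[0.012,-0.047,0],28,0.25],[[0.017,-0.056,0],34,0.25],[[0.0235,-0.0643,0],40,0.25],[[0.0305,-0.072,0],46,0.25],[[0.0357,-0.0766,0],50,0.25],[[0.0357,-0.0766,0],50,0.25]]'
python3 - <<'E'
from h import *
piv=np.array([.6545,-.0728])
for f in (48,181.9-182+1.9+180):
    pass
a=np.radians(181.9);k=piv+.1*np.array([np.cos(a),np.sin(a)]);go((k[0],k[1],.176),1.9)
E
```

```text
clock: 17.12
tool_pos: [0.6709, -0.1703, 0.1762]
tcp_rot: [3.141, 0.0, 1.73]
ft_force: [1.3, -0.1, 0.8]
opening: 0.0329
finger_force: 0.0
clock: 18.38
tool_pos: [0.5897, -0.1471, 0.1767]
tcp_rot: [3.14, -0.0, 0.858]
ft_force: [0.3, 0.0, -0.9]
opening: 0.0329
finger_force: 0.0
t 18.38 at [ 0.59  -0.147  0.177] yaw 49.2 -> shift [ 0.0307 -0.073   0.0006] turn 47.3
```

```bash
python3 -m pendant '[[[0,-0.007,0],4,0.25],[[0.0015,-0.0174,0],10,0.25],[[0.004,-0.0276,0],16,0.25],[[0.0075,-0.0375,0],22,0.25],[[0.012,-0.047,0],28,0.25],[[0.017,-0.056,0],34,0.25],[[0.0235,-0.0643,0],40,0.25],[[0.0305,-0.072,0],46,0.25],[[0.0357,-0.0766,0],50,0.25],[[0.037,-0.0778,0],51,0.25]]'
python3 -m pendant '[[[0,0.003,0],0,0.25],[[0,0.006,0],0,0.25],[[0,0.006,-0.02],0,0.25],[[0,0.006,-0.05],0,0.25],[[0,0.006,-0.08],0,0.25],[[0,0.006,-0.1],0,0.25]]'
python3 - <<'E'
from h import *
np.set_printoptions(precision=4,suppress=True)
for n in("top","side"): cv2.imwrite(f"pics/{n}7.png",viewer.read_camera(n))
t=cv2.imread("pics/top7.png");s=cv2.imread("pics/side7.png")
cv2.imwrite("pics/c7.png",np.hstack([cv2.resize(t[110:240,280:440],(480,390)),cv2.resize(s[120:280,240:371],(320,390))]))
go((.663,.057,.2),0)
E
```

```text
clock: 19.62
tool_pos: [0.5553, -0.0683, 0.1762]
tcp_rot: [3.141, -0.001, -0.031]
ft_force: [1.6, -0.5, 0.6]
opening: 0.0326
finger_force: 0.5
clock: 20.38
tool_pos: [0.5547, -0.0747, 0.2771]
tcp_rot: [3.141, -0.001, -0.032]
ft_force: [0.5, 0.3, -0.3]
opening: 0.0333
finger_force: 0.0
t 20.48 at [ 0.555 -0.075  0.278] yaw -1.9 -> shift [ 0.1032 -0.1353  0.0778] turn -1.9
```

View pics/c7.png

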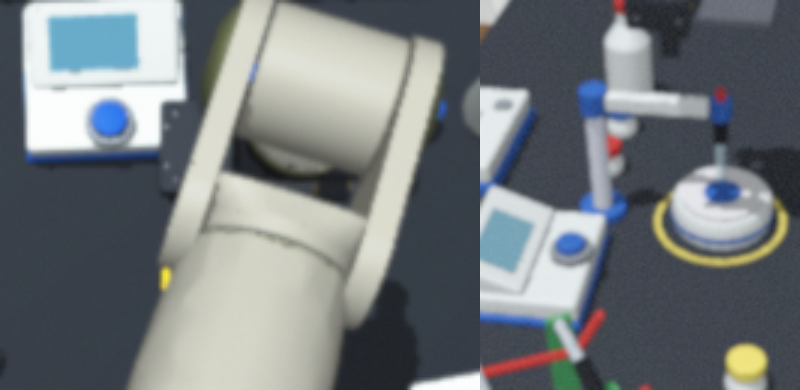

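The side view shows the electrode hanging over the blue disc, with its tip at about crop (722,165) above the disc at (722,192). Next is the button, at crop (570,245).

```bash
python3 -m pendant '[[[0,-0.04,0],-10,1],[[0.02,-0.08,0],-20,1],[[0.05,-0.11,0],-30,1],[[0.08,-0.135,0],-40,1],[[0.103,-0.135,0],-50,1],[[0.103,-0.135,0],-60,1],[[0.103,-0.135,0],-70,1],[[0.103,-0.135,0],-80,1],[[0.103,-0.135,0],-90,1],[[0.103,-0.135,0],-92,1]]' 20
python3 - <<'E'
from h import *
np.set_printoptions(precision=4,suppress=True)
cv2.imwrite("pics/t8.png",viewer.read_camera("top"));s=viewer.read_camera("side");t=cv2.imread("pics/t8.png")
print([(b[0],b[1],plane("side",b[0],.054)) for b in blobs(s,(100,120,80),(125,255,255),20)[0] if b[0][1]>200 and 265<b[0][0]<300])
print("top",[(b[0],b[1],plane("top",b[0],.19)) for b in blobs(t,(100,120,80),(125,255,255),20)[0] if 330<b[0][0]<400 and b[0][1]>150])
cv2.imwrite("pics/c8.png",np.hstack([cv2.resize(t[130:240,280:440],(480,330)),cv2.resize(s[120:280,240:371],(270,330))]))
go((.663,.057,.10),90)
E
```

```text
clock: 21.72
tool_pos: [0.6619, 0.0571, 0.2743]
tcp_rot: [-3.14, -0.0, 1.573]
ft_force: [-0.2, -0.1, 0.1]
opening: 0.0006
finger_force: 0.0
[([283.5, 203.4], [280, 199, 9, 9, 45], array([ 0.6627, -0.0224,  0.054 ])), ([295.9, 205.3], [291, 198, 10, 15, 83], array([ 0.6231, -0.0188,  0.054 ])), ([276.8, 219.5], [272, 216, 11, 8, 74], array([0.6639, 0.0532, 0.054 ])), ([285.5, 237.1], [277, 216, 17, 40, 84], array([0.6212, 0.1215, 0.054 ]))]
top [([351.1, 155.0], [336, 144, 27, 21, 260], array([ 0.6063, -0.0364,  0.19  ])), ([364.6, 201.1], [357, 190, 17, 21, 212], array([ 0.4829, -0.0671,  0.19  ]))]
t 21.82 at [0.662 0.057 0.275] yaw 90.0 -> shift [-0.0002  0.0012  0.1749] turn -0.0
```

View pics/c8.png

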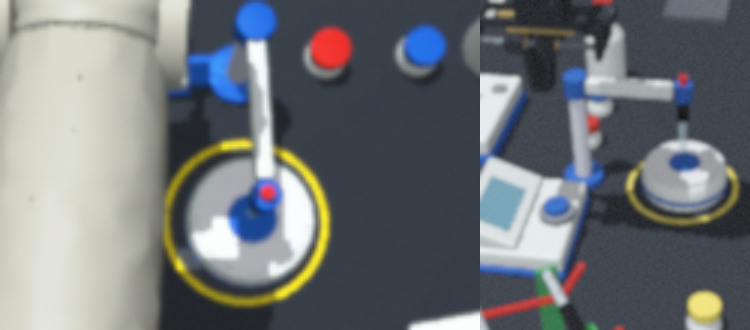

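The top view shows the holder's red cap at about (368.7,193.7) and the disc inside the ring. Next I check the electrode's offset and the stirrer's rim.

```bash
python3 - <<'E'
from h import *
np.set_printoptions(precision=4,suppress=True)
piv=np.array([.6545,-.0728])
t=cv2.imread("pics/t8.png")
m=cv2.inRange(cv2.cvtColor(t,cv2.COLOR_BGR2HSV),(0,0,150),(180,60,255))
ys,xs=np.nonzero(m[148:184,360:372]);P=np.array([plane("top",(x+360,y+148),.185)[:2] for x,y in zip(xs,ys)])
v,w,x0,y0=cv2.fitLine(P.astype(np.float32),cv2.DIST_L2,0,.01,.01).ravel()
d=np.array([v,w])*np.sign(-v);tip=piv+.155*d;print("angle",np.degrees(np.arctan2(d[1],d[0])),"tip",tip,"line pt",x0,y0)
for z in(.185,.2,.21):
    e=plane("top",(368.7,193.7),z)[:2];print(z,e,np.linalg.norm(e-piv))
E
```

```text
angle -178.58852 tip [ 0.4995 -0.0766] line pt 0.57904536 -0.07702298
0.185 [ 0.5028 -0.0791] 0.1518542717425522
0.2 [ 0.5005 -0.0773] 0.1540878553091772
0.21 [ 0.4989 -0.076 ] 0.15559069318533486
```

The electrode is within about 5 mm of the disc centre. Now I press the button.

```bash
python3 -m pendant '[[[0,0,0.05],0,1],[[0,0,0.1],0,1],[[0,0,0.15],0,1],[[0,0,0.185],0,1],[[0,0,0.19],0,1],[[0,0,0.194],0,1],[[0,0,0.198],0,1],[[0,0,0.2],0,1]]'; python3 -m pendant '[[[0,0,0.002],0,1],[[0,0,0.004],0,1],[[0,0,0.004],0,1]]'
```

```text
clock: 22.82
tool_pos: [0.6628, 0.0573, 0.0782]
tcp_rot: [3.139, 0.0, 1.573]
ft_force: [-7.9, 0.2, 19.9]
opening: 0.0005
finger_force: 9.8
clock: 23.2
tool_pos: [0.6629, 0.0573, 0.0778]
tcp_rot: [3.138, 0.001, 1.573]
ft_force: [-17.6, -0.8, 36.4]
opening: 0.0005
finger_force: 18.3
```

The −x side force suggests a finger may be catching the raised screen behind the button. I'll back off and turn 90°, which gives a thinner profile in x. Then I'll press a little nearer the front.

```bash
python3 -m pendant '[[[0,0,-0.03],0,1],[[0,0,-0.08],10,1],[[0.004,-0.006,-0.1],20,1],[[0.004,-0.006,-0.1],30,1],[[0.004,-0.006,-0.1],40,1],[[0.004,-0.006,-0.1],50,1],[[0.004,-0.006,-0.1],60,1],[[0.004,-0.006,-0.1],70,1],[[0.004,-0.006,-0.1],80,1],[[0.004,-0.006,-0.1],90,1]]'; python3 -m pendant '[[[0,0,0.0],0,1],[[0,0,0.05],0,1],[[0,0,0.085],0,1],[[0,0,0.09],0,1],[[0,0,0.094],0,1],[[0,0,0.096],0,1]]'
python3 -c "
from h import *
go((.657,.061,.076),0)"
```

```text
clock: 24.45
tool_pos: [0.6563, 0.0613, 0.1723]
tcp_rot: [3.142, -0.002, -0.004]
ft_force: [0.3, 0.2, -0.0]
opening: 0.0004
finger_force: 0.0
clock: 25.2
tool_pos: [0.6567, 0.0613, 0.0782]
tcp_rot: [3.141, -0.002, 0.003]
ft_force: [-8.3, 0.5, 16.9]
opening: 0.0008
finger_force: 8.6
t 25.2 at [0.657 0.061 0.078] yaw 0.2 -> shift [0.0003 0.0003 0.0022] turn 0.2
```

```bash
P="python3 -m pendant"; f(){ grep -E "tool_pos|ft_force"; }
python3 -m pendant '[[[0,0,-0.01],0,1],[[0,0,-0.014],0,1],[[0,0,-0.014],0,1]]'|f
python3 -m pendant '[[[0,0,0.003],0,1],[[0,0,0.003],0,1]]'|f
python3 -m pendant '[[[0,0,0.002],0,1],[[0,0,0.002],0,1]]'|f
python3 -m pendant '[[[0,0,0.002],0,1],[[0,0,0.002],0,1]]'|f
python3 -m pendant '[[[0,0,0.002],0,1],[[0,0,0.002],0,1]]'|f
python3 -m pendant '[[[0,0,0.002],0,1],[[0,0,0.002],0,1]]'|f
```

```text
tool_pos: [0.6563, 0.0613, 0.0902]
ft_force: [0.3, -1.3, 0.3]
tool_pos: [0.6557, 0.0613, 0.0859]
ft_force: [-0.3, -0.3, -0.4]
tool_pos: [0.656, 0.0613, 0.0845]
ft_force: [0.7, -0.2, 1.4]
tool_pos: [0.6561, 0.0613, 0.0827]
ft_force: [-1.0, -0.3, 1.7]
tool_pos: [0.6561, 0.0613, 0.0807]
ft_force: [-0.3, -1.2, 2.5]
tool_pos: [0.6561, 0.0613, 0.0787]
ft_force: [0.3, 0.7, 3.6]
```

The force rises like a spring from z=.0845 to a hard stop at about .078, so this is the 6 mm button travel and the earlier presses reached the bottom too. I'll press fully once more and retract.

```bash
python3 -m pendant '[[[0,0,0.002],0,1],[[0,0,0.002],0,1],[[0,0,-0.01],0,1],[[0,0,-0.05],0,1],[[0,0,-0.11],0,1],[[0,0,-0.17],0,1],[[0,0,-0.2],0,1],[[-0.06,0.03,-0.2],0,1],[[-0.12,0.06,-0.2],0,1],[[-0.12,0.06,-0.2],0,1]]'
python3 - <<'E'
from h import *
np.set_printoptions(precision=4,suppress=True)
for n in("top","side"): cv2.imwrite(f"pics/{n}9.png",viewer.read_camera(n))
t=cv2.imread("pics/top9.png");s=cv2.imread("pics/side9.png")
cv2.imwrite("pics/c9.png",np.hstack([cv2.resize(t[90:290,120:480],(468,260)),cv2.resize(s[120:400,190:410],(286,364))[:260]]))
cv2.imwrite("pics/c9.png",s[100:400,150:470]); print(sensors.observe()["ft_force"])
E
```

```text
clock: 28.08
tool_pos: [0.5334, 0.0003, 0.2785]
tcp_rot: [-3.141, 0.002, 0.0]
ft_force: [1.0, -0.8, 1.1]
opening: 0.0008
finger_force: 0.0
[ 0.4383  0.2021 -0.0411]
```

View pics/c9.png

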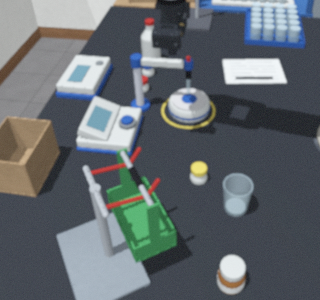

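The final view shows the carrier hanging on both hooks at crop (140,200). The stirrer is in the ring at (188,105) with the electrode above it, the button is up, and the robot is clear.

```bash
python3 -c "
from rig import ticket
print(ticket.hand_in())"
```

```text
the job is handed in; nothing more can be done
None
```

I handed the job in at about 28 s of the 72 s: the carrier hangs on both hooks, the stirrer is about 4 mm from the ring's centre, the electrode is about 5 mm from the disc's centre, and the button went to its stop and came back up. The judge's result was not shown.

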